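# Roll the sample tube onto the check-in line

### The job

Line up the orange-capped sample tube for check-in: press a fingertip down on top of it and push sideways to roll it across the blue mat until it lies centred along the white line, then take the hand away. Make it turn over on the way rather than slide, do not pick it up or lift it, and leave the green-capped tube, the two vials and the box of pipette tips where they are.

Things in the scene. Friction and masses are not known exactly. Their poses are not given: they have to be found in the camera images.
- mat: flat blue check-in mat fixed to the bench, 200 mm (its x) by 320 mm (its y), 4 mm thick, at any position and yaw; origin at the centre of its underside, z up
- line_mid (a point): middle of the white line on top of the mat (4 mm above the bench), axes as the mat's; the line is 170 mm long along x and 8 mm wide, and is printed flat. The tubes start on opposite sides of it (+y and -y)
- orange_tube: the tube to roll: a lying plain rigid cylinder, 30 mm in diameter, 110 mm long, white, with an orange flush cap over the last 21 mm at +x, about 60 g; origin on its axis at mid-length, 15 mm above the mat; x along its axis. Starts about parallel to the line, 70 to 100 mm to one side. Some rolling resistance: let go, it stops within a few mm
- orange_stripe (a point): middle of the thin black stripe (6 by 55 mm) along the orange-capped tube's +z side, uppermost at the start; it goes round as the tube rolls. The tube travels half as far as a fingertip that presses on its top (some 2 to 10 N is plenty) and moves sideways without slipping
- green_tube: bystander: the same tube with a green cap, lying on the mat on the other side of the line; origin and axes as the orange one's; leave it alone
- tip_box: bystander: loose box of pipette tips, 122 mm (x) by 85 mm (y), 75 mm high to the tips' tops, white with a blue deck, standing by the mat's +y edge; origin at the centre of its underside
- vial_a: bystander: small amber jar with a blue cap, 28 mm in diameter, 55 mm high, standing by the mat's -y edge; origin at the centre of its underside
- vial_b: bystander: small amber jar with a white cap, 28 mm in diameter, 55 mm high, standing by the mat's -y edge; origin at the centre of its underside
There are look-alikes about, which are no part of the job. Leave any red look-alike of the orange_tube alone.

How it is judged:
By the outcome, as a careful person would: the job done as asked, in the order asked, and still so for the second after the job is handed in, with the robot touching nothing.
It also fails if it takes over 64 s, if anything falls off the work surface, if the arm or the gripper's body presses on something with over 40 N, if the wrist force passes 120 N, or if a joint passes its speed limit or range.

### The arm

A 6-joint arm with a two-finger parallel gripper is mounted at the origin on the work surface. World frame = base frame: x ahead of the robot, y to its left, z up, the work surface at z = 0. Lengths are in m, angles in degrees, forces in N, time in s.
With the tool pointing down it reaches from about 0.3 to 0.75 m from the base axis. Payload 8.5 kg.
Tool frame: the origin (TCP) lies between the finger pads; the fingertips stand 17 mm ahead of it and the grasp point (between the pads) lies 2 mm behind it (env.tip_reach is the distance from the TCP to the fingertips, in m); z points along the fingers, y is the line along which they close (so a half turn about z gives the same grasp; the last joint's range is limited). The gripper opens to 85 mm and grips with 20 to 120 N. Pads are 22 mm wide; open, the fingers measure 114 mm over their backs; the gripper's body (76 mm by 85 mm) begins 54 mm behind the grasp point. The pads swing forward as they close: fully open they stand 13 mm farther back than shut.
Start: joints at [57.508, 21.807, 74.336, -0, 83.858, -12.336], TCP at [0.19, 0.516, 0.248] pointing down, gripper open.
Joint ranges: [-178.18, 178.18], [-50.72, 133.34], [12.68, 142.11], [-81.47, 261.47], [9.98, 163.14], [-165.26, 165.26]. Speed limits (degrees/s): [136.94, 136.94, 180, 180, 180, 180].

### API

Orientations are given as a 3x3 rotation matrix whose columns are the frame's x, y, z axes.
In Python, from rig import env, viewer gives the robot as it stands.
- The arm moves only by the tool move_arm, never from a script. Its argument "motion" is a list of rows, each a list of 2 entries, a list of its own where there are three numbers: the shift along the tool's x, y, z normalised to -1 to 1, where 1 is 50 mm, then the turn, a rotation vector about the tool's x, y, z normalised to -1 to 1, where 1 is 8 degrees. A call has 1 to 20 rows; each row shifts and turns the commanded pose from where the row before left it, along the tool's axes as they then stand; what a row does not reach is not made up. A row lasts 1/10 s, in which the tool goes at most 50 mm and 8.59 degrees, less where a joint would pass 70% of its speed; a pose out of reach is approached as far as the arm can. A call with a number of a shift or a turn outside -1 to 1 is refused whole. A call with a gripper value outside its range is refused whole. "claw" is the closure, from 0 (fully open) to 1 (shut), set as the call begins (left out, the last holds). The fingers move at their own pace and stop on an object; "force" is the grip in N (left out, the last holds). Time passes only in rows, so rows that do not move let the fingers close. It gives the time, the measured TCP pose, the force, the opening and the grip force at its end, in the units of the state.
- env.observe(): the state, without advancing time (a new reading comes with each control period).
- viewer.get_image(name): name is "side" or "top"; returns a dict with "frame" (400x640x3 uint8, red, green, blue), "depth" (400x640 float32, m along the optical axis (not along the pixel's ray), 0 where there is no reading), "fx", "fy", "cx", "cy" (pixels), "eye" and "attitude" of the camera in the world. Camera axes: x right, y up, looking along -z (the intrinsics and any distortion apply to the point x, -y, -z); pixel columns grow to the right and rows downward; lengths in m; the calibration is good to about 2 mm. A picture is of the moment at which its call begins.
- env.close_job(): hands the job in; it is judged then, once.
The state is a dict: "time_s": time; "q": joint angles; "qvel": joint speeds; "joint_efforts": joint torques, N m; "position": TCP position; "tool_rot": TCP orientation; "ft_force": force on the tool from outside, world axes, zero at the start; "wrist_torque": the same for the moment, N m; "grip_width": finger opening in m; "gripper_force": force on a finger pad.
Only numpy, scipy, OpenCV 4.12 (cv2) and the standard library are available. Lean on these libraries where they do the work, as an engineer would, in place of code of your own. Each camera call takes 0.05 s, during which the arm holds its last target. There are 200 camera calls.

## Working session

There is one attempt and no reset: what is moved stays moved. The work goes in short steps, Python scripts to look and compute and a tool call to move; the robot and the scene stay as the last step left them, time stands still between calls to the robot, and variables do not carry over. Pictures are saved under pics/ and viewed, at most 10 in all, crops included, and the job is handed in when it is done.

Besides the shell and the picture viewer there is one more tool, called after "Request:" in YAML: its name, and indented under it one key for each argument. move_arm: Moves the arm, as the interface text tells. Scaled input: -1 to 1 covers 50 mm each way for a shift and 8 degrees each way for a turn. Its arguments: {"type":"object","properties":{"motion":{"type":"array","items":{"type":"array"}},"claw":{"type":"number"},"force":{"type":"number"}},"required":["motion"]}

```bash
mkdir -p pics
cat > h.py <<'E'
import numpy as np, cv2
from rig import env, viewer
def get(n):
    return viewer.get_image(n)
def pts(d):
    """world xyz per pixel"""
    Z=d["depth"]; v,u=np.mgrid[:Z.shape[0],:Z.shape[1]]
    c=np.stack([(u-d["cx"])/d["fx"]*Z,-(v-d["cy"])/d["fy"]*Z,-Z],-1)
    return c@np.array(d["attitude"]).T+np.array(d["eye"])
E
python3 - <<'E'
from h import *
for n in("top","side"):
    d=get(n); cv2.imwrite(f"pics/{n}0.png",d["frame"][...,::-1]); np.savez(f"{n}0.npz",**d)
    print(n,d.keys(),d["eye"],np.round(d["attitude"],3),d["fx"],d["cx"],d["cy"])
s=env.observe(); print(s["position"],np.round(s["tool_rot"],3),s["grip_width"],s["time_s"],env.tip_reach)
E
```

```text
top dict_keys(['frame', 'depth', 'fx', 'fy', 'cx', 'cy', 'eye', 'attitude']) [0.4570256  0.03292242 0.88706622] [[-0.015  0.987 -0.161]
 [-1.    -0.019 -0.022]
 [-0.025  0.16   0.987]] 397.97801971987917 324.11312969186673 206.78118005752094
side dict_keys(['frame', 'depth', 'fx', 'fy', 'cx', 'cy', 'eye', 'attitude']) [ 0.46534631 -0.64037094  0.589623  ] [[ 0.983  0.131 -0.129]
 [-0.182  0.599 -0.78 ]
 [-0.025  0.79   0.613]] 390.58020653951957 323.75213647804793 202.6503122882147
[0.18939135 0.51610834 0.24778504] [[-0.939  0.345 -0.001]
 [ 0.345  0.939 -0.001]
 [ 0.    -0.001 -1.   ]] 0.08509692280086302 0.1 0.017
```

View pics/top0.png

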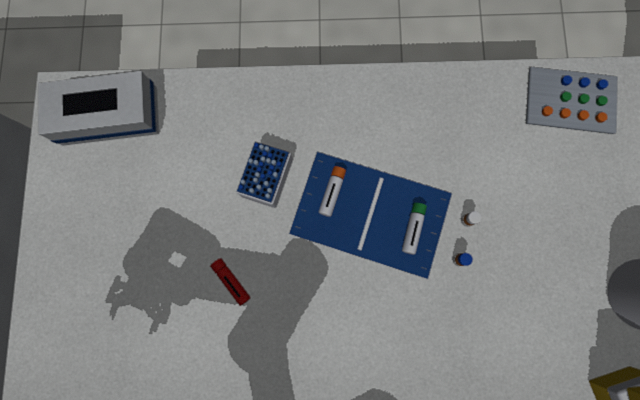

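View pics/side0.png

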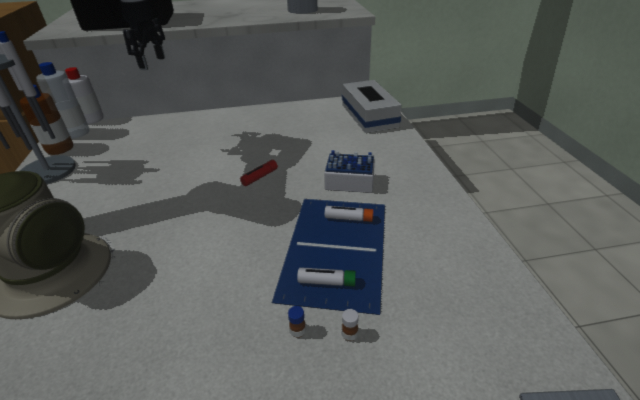

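The top view shows the orange-capped tube at (332,190), the green-capped one at (414,227), and a red look-alike off the mat at (230,282). The white line is at (371,214), the tip box at (264,172) and the vials at (471,218) and (464,259). The tube at (332,190) is the one meant: it is white with an orange cap, on the mat, on the tip-box (+y) side of the line.

```bash
cat >> h.py <<'E'
def measure(d, verbose=True):
    P=pts(d); h=cv2.cvtColor(d["frame"],cv2.COLOR_RGB2HSV).astype(int); H,S,V=h[...,0],h[...,1],h[...,2]
    z=P[...,2]; ok=d["depth"]>0
    roi=ok&(P[...,0]>.3)&(P[...,0]<.7)&(P[...,1]>-.25)&(P[...,1]<.12)
    white=(S<70)&(V>110); 
    blue=(H>100)&(H<120)&(S>120)&roi&(z<.012)
    n,l,st,c=cv2.connectedComponentsWithStats(blue.astype(np.uint8)); k=1+st[1:,4].argmax()
    hull=cv2.convexHull(np.argwhere(l==k)[:,::-1].astype(np.int32)); m=np.zeros(z.shape,np.uint8); cv2.fillConvexPoly(m,hull,1); m=m>0
    out={"mat":cv2.minAreaRect((P[l==k][:,:2]*1000).astype(np.float32)),"matz":np.median(z[l==k])}
    def pca(M):
        q=P[M]; c,s,vt=None,None,None
        r=cv2.minAreaRect((q[:,:2]*1000).astype(np.float32)); return r,len(q),np.median(q[:,2]),q[:,2].max()
    out["line"]=pca(m&white&(z<.012))
    org=m&(H<14)&(S>150)&(V>90)&(z>.012)
    out["orange"]=pca(org); 
    tall=(m&(z>.014)).astype(np.uint8); n,l,st,c=cv2.connectedComponentsWithStats(tall)
    out["blobs"]=[(np.round(c[i]),pca(l==i)) for i in range(1,n) if st[i,4]>100]
    return out
E
python3 - <<'E'
from h import *
for n in("top","side"):
    d=dict(np.load(n+"0.npz"))
    for k,v in measure(d).items(): print(n,k,v)
d=np.load("top0.npz"); cv2.imwrite("pics/crop.png",cv2.resize(d["frame"][130:290,220:490,::-1],None,fx=2.9,fy=2.9,interpolation=cv2.INTER_CUBIC))
P=pts(d)
for u,v in((264,172),(289,150),(471,218),(464,259),(285,200)): print(u,v,P[v,u].round(3))
E
```

```text
top mat ((584.9445190429688, -50.775787353515625), (317.2322998046875, 197.87130737304688), 71.05167388916016)
top matz 0.00477111121649515
top line (((585.1392211914062, -50.321014404296875), (320.0478820800781, 199.59889221191406), 71.2143783569336), 352, np.float64(0.004871516467085224), np.float64(0.009480156128084172))
top orange (((571.6974487304688, 32.29755783081055), (26.439802169799805, 227.81802368164062), 83.06785583496094), 102, np.float64(0.03208583907182283), np.float64(0.8870662225552709))
top blobs [(array([332., 191.]), (((574.6182861328125, 41.55982971191406), (47.88166809082031, 230.90682983398438), 82.48591613769531), 661, np.float64(0.03167910196739465), np.float64(0.8870662225552709))), (array([414., 228.]), (((503.1043701171875, -88.2608413696289), (82.28684997558594, 245.89309692382812), 39.32136535644531), 704, np.float64(0.032013752896355385), np.float64(0.8870662225552709)))]
side mat ((585.0108642578125, -51.093170166015625), (319.80938720703125, 197.5753631591797), 71.09783935546875)
side matz 0.00396084447462558
side line (((585.5936279296875, -49.03989
[... 185 characters left out ...]
937028884887695), (17.06241798400879, 19.14918327331543), 62.19022750854492), 73, np.float64(0.030229812398522515), np.float64(0.0346364640839778))
side blobs [(array([348., 213.]), (((543.8754272460938, -294.30682373046875), (709.1715698242188, 109.15203094482422), 74.9533920288086), 566, np.float64(0.028908724024123533), np.float64(0.589622999815121))), (array([326., 276.]), (((483.65179443359375, -379.142333984375), (514.2147827148438, 109.01063537597656), 75.0484848022461), 862, np.float64(0.030076897421189963), np.float64(0.589622999815121)))]
264 172 [0.669 0.178 0.065]
289 150 [0.736 0.132 0.001]
471 218 [ 0.563 -0.254  0.058]
464 259 [ 0.478 -0.234  0.057]
285 200 [0.619 0.141 0.001]
```

View pics/crop.png

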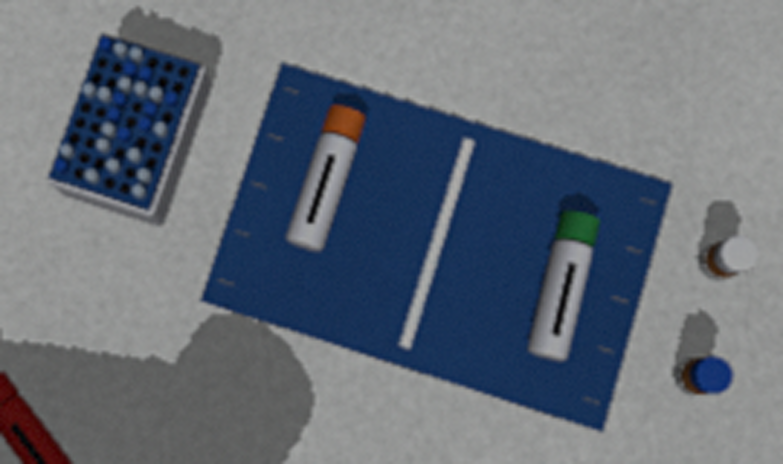

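The crop confirms it: a white tube with an orange cap and its black stripe uppermost. I'll measure its pose in mat axes with the depth dropouts filtered out.

```bash
cat > m.py <<'E'
from h import *
C=np.array([.585,-.0505]); a=np.radians(71.12); Y=np.array([np.cos(a),np.sin(a)]); X=np.array([Y[1],-Y[0]])
def tubes(d):
    """pose of each tube (mm in mat frame), from top-surface points"""
    P=pts(d); z=P[...,2]; ok=(d["depth"]>0)&(z>.012)&(z<.05)
    q=(P[...,:2]-C)*1000; mx,my=q@X,q@Y
    m=ok&(abs(mx)<110)&(abs(my)<160)
    n,l,st,_=cv2.connectedComponentsWithStats(m.astype(np.uint8))
    hsv=cv2.cvtColor(d["frame"],cv2.COLOR_RGB2HSV)
    for i in range(1,n):
        if st[i,4]<100: continue
        M=l==i; x,y,zz=mx[M],my[M],z[M]*1000
        hue=hsv[M]; cap=hue[...,1]>120
        # fit cylinder R=15: centre y0+t*x, z0
        from scipy.optimize import least_squares
        f=lambda p:np.hypot((y-p[0]-p[1]*x)*np.cos(p[1]),zz-p[2])-15
        r=least_squares(f,[np.median(y),0,19],loss="soft_l1")
        st_=(hue[...,2]<50); s=(round(np.median(x[st_]),1),round(np.median(y[st_]),1),round(np.median(zz[st_]),1)) if st_.sum()>5 else None
        x1,x2=np.percentile(x,[.7,99.3]); xm=(x1+x2)/2
        print("capHue",np.median(hue[cap][:,0]) if cap.sum()>5 else None,"x",x1.round(1),x2.round(1),"mid",xm.round(1),"y",(r.x[0]+r.x[1]*xm).round(1),"slope deg",np.degrees(r.x[1]).round(1),"zc",r.x[2].round(1),"stripe",s)
def lin(d):
    P=pts(d); z=P[...,2]; q=(P[...,:2]-C)*1000; mx,my=q@X,q@Y
    h=cv2.cvtColor(d["frame"],cv2.COLOR_RGB2HSV)
    m=(d["depth"]>0)&(z<.012)&(abs(mx)<90)&(abs(my)<15)&(h[...,1]<90)&(h[...,2]>110)
    p=np.polyfit(mx[m],my[m],1); print("line y0",p[1].round(1),"deg",np.degrees(np.arctan(p[0])).round(2),"x",np.percentile(mx[m],[1,99]).round(1))
E
python3 - <<'E'
from m import *
for n in("top","side"):
    d=dict(np.load(n+"0.npz")); tubes(d); lin(d)
    P=pts(d);z=P[...,2];q=(P[...,:2]-C)*1000;M=(z>.06)&(z<.09)&(d["depth"]>0)&(abs(q@X)<120)&(abs(q@Y-220)<100);print("box x,y",np.percentile(q[M]@X,[2,98]),np.percentile(q[M]@Y,[2,98]))
s=env.observe();R=s["tool_rot"];print(R,X,Y)
E
```

```text
capHue 12.0 x -35.7 72.8 mid 18.5 y 95.5 slope deg -0.3 zc 19.2 stripe (np.float64(6.9), np.float64(96.2), np.float64(34.6))
capHue 68.0 x -59.5 49.0 mid -5.3 y -100.0 slope deg 2.7 zc 19.3 stripe (np.float64(-10.4), np.float64(-99.4), np.float64(33.9))
line y0 0.0 deg -0.1 x [-83.3  82.9]
box x,y [-48.68732012  62.43262523] [208.87636091 284.7841162 ]
capHue 10.0 x -35.8 72.2 mid 18.2 y 97.8 slope deg -0.7 zc 18.7 stripe (np.float64(6.0), np.float64(97.9), np.float64(33.9))
capHue 69.0 x -59.5 48.3 mid -5.6 y -97.7 slope deg 2.5 zc 18.6 stripe (np.float64(2.1), np.float64(-99.7), np.float64(33.0))
line y0 0.9 deg -0.22 x [-81.4  82.5]
box x,y [-49.20438972  61.47965858] [208.84013647 284.96883431]
[[-9.38757297e-01  3.44578364e-01 -6.98715710e-04]
 [ 3.44578960e-01  9.38756698e-01 -1.09594769e-03]
 [ 2.78284190e-04 -1.26959162e-03 -9.99999155e-01]] [ 0.94619837 -0.32358715] [0.32358715 0.94619837]
```

Request:
move_arm:
  motion:
    - [[0, 0, 0], [0, 0, -0.16]]
    - [[-0.606, -0.32, 0.134], [0, 0, 0]]
    - [[-0.606, -0.32, 0.134], [0, 0, 0]]
    - [[-0.606, -0.32, 0.134], [0, 0, 0]]
    - [[-0.606, -0.32, 0.134], [0, 0, 0]]
    - [[-0.606, -0.32, 0.134], [0, 0, 0]]
    - [[-0.606, -0.32, 0.134], [0, 0, 0]]
    - [[-0.606, -0.32, 0.134], [0, 0, 0]]
    - [[-0.606, -0.32, 0.134], [0, 0, 0]]
    - [[-0.606, -0.32, 0.134], [0, 0, 0]]
    - [[-0.606, -0.32, 0.134], [0, 0, 0]]
    - [[-0.606, -0.32, 0.134], [0, 0, 0]]
    - [[-0.606, -0.32, 0.134], [0, 0, 0]]
    - [[-0.606, -0.32, 0.134], [0, 0, 0]]
    - [[-0.606, -0.32, 0.134], [0, 0, 0]]
    - [[-0.606, -0.32, 0.134], [0, 0, 0]]
    - [[-0.606, -0.32, 0.134], [0, 0, 0]]
    - [[-0.606, -0.32, 0.134], [0, 0, 0]]
    - [[-0.606, -0.32, 0.134], [0, 0, 0]]
    - [[-0.606, -0.32, 0.134], [0, 0, 0]]
  claw: 1
  force: 40

```text
time_s: 2.1
position: [0.6367, 0.0412, 0.1205]
tool_rot: [[-0.947, 0.323, -0.0], [0.323, 0.947, 0.0], [0.0, -0.0, -1.0]]
ft_force: [-0.1, 0.1, -0.3]
grip_width: -0.0
gripper_force: 0.0
```

```bash
cat >> m.py <<'E'
def st():
    s=env.observe();p=np.array(s["position"]);q=(p[:2]-C)*1000;R=np.array(s["tool_rot"])
    print("t",round(s["time_s"],2),"tcp mat xy",(q@X).round(1),(q@Y).round(1),"z",(p[2]*1000).round(1),"F mat",(np.array(s["ft_force"])[:2]@np.array([X,Y]).T).round(1),round(s["ft_force"][2],1),"w",round(s["grip_width"],4),"Ry in mat",(R[:2,1]@X).round(4),"Rz",R[:,2].round(4))
E
python3 -c "
from m import *
st()
d=get('side');cv2.imwrite('pics/s1.png',cv2.resize(d['frame'][100:300,220:470,::-1],None,fx=3,fy=3))"
```

```text
t 2.1 tcp mat xy 19.2 103.5 z 120.5 F mat [-0.2  0.1] -0.3 w -0.0 Ry in mat -0.001 Rz [-4.e-04  1.e-04 -1.e+00]
```

View pics/s1.png

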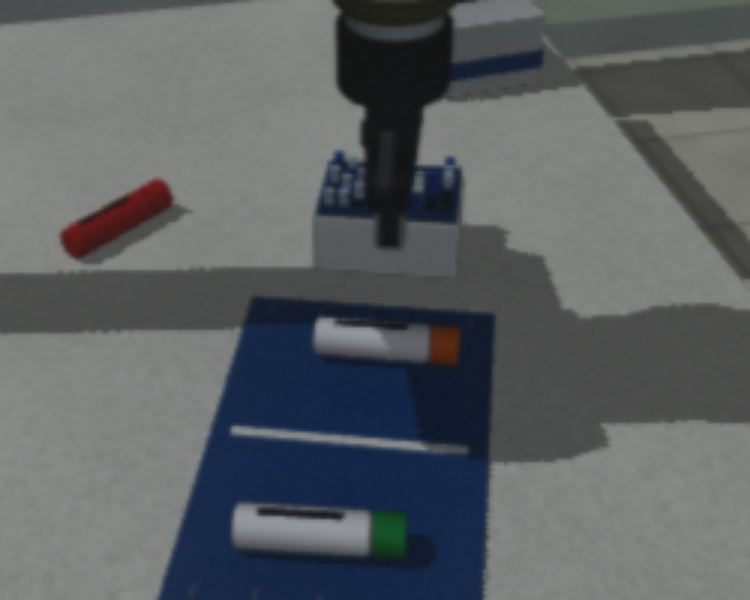

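The shut fingertips hang above the orange tube and are clear of the box. I'll descend gently to find contact.

Request:
move_arm:
  motion:
    - [[0, 0, 0.33], [0, 0, 0]]
    - [[0, 0, 0.33], [0, 0, 0]]
    - [[0, 0, 0.33], [0, 0, 0]]
    - [[0, 0, 0.33], [0, 0, 0]]
    - [[0, 0, 0.03], [0, 0, 0]]
    - [[0, 0, 0.02], [0, 0, 0]]
    - [[0, 0, 0], [0, 0, 0]]

```text
time_s: 2.85
position: [0.6362, 0.0424, 0.0532]
tool_rot: [[-0.946, 0.323, 0.001], [0.323, 0.946, -0.0], [-0.001, 0.0, -1.0]]
ft_force: [0.3, -0.4, -0.5]
grip_width: 0.0003
gripper_force: 0.0
```

Request:
move_arm:
  motion:
    - [[0, 0, 0.01], [0, 0, 0]]
    - [[0, 0, 0], [0, 0, 0]]

```text
time_s: 3.05
position: [0.6361, 0.0424, 0.0526]
tool_rot: [[-0.946, 0.323, 0.001], [0.323, 0.946, -0.0], [-0.001, 0.0, -1.0]]
ft_force: [0.5, 0.5, -0.2]
grip_width: 0.0001
gripper_force: 0.0
```

Request:
move_arm:
  motion:
    - [[0, 0, 0.01], [0, 0, 0]]
    - [[0, 0, 0], [0, 0, 0]]

```text
time_s: 3.25
position: [0.6359, 0.0424, 0.0516]
tool_rot: [[-0.946, 0.324, 0.0], [0.324, 0.946, -0.0], [-0.0, 0.0, -1.0]]
ft_force: [0.4, 0.8, -0.4]
grip_width: 0.0002
gripper_force: 0.0
```

Request:
move_arm:
  motion:
    - [[0, 0, 0.01], [0, 0, 0]]
    - [[0, 0, 0.005], [0, 0, 0]]
    - [[0, 0, 0], [0, 0, 0]]

```text
time_s: 3.55
position: [0.636, 0.0424, 0.051]
tool_rot: [[-0.946, 0.323, 0.0], [0.323, 0.946, -0.0], [-0.0, 0.0, -1.0]]
ft_force: [0.2, 1.4, 2.5]
grip_width: -0.0002
gripper_force: 1.1
```

Request:
move_arm:
  motion:
    - [[0, 0, 0.005], [0, 0, 0]]
    - [[0, 0, 0], [0, 0, 0]]

```text
time_s: 3.75
position: [0.636, 0.0424, 0.0509]
tool_rot: [[-0.946, 0.323, 0.001], [0.323, 0.946, -0.0], [-0.0, 0.0, -1.0]]
ft_force: [-1.2, 0.3, 6.2]
grip_width: 0.0001
gripper_force: 2.4
```

Contact at about 6 N. First stroke: 32 mm along −y.

Request:
move_arm:
  motion:
    - [[0, -0.08, 0], [0, 0, 0]]
    - [[0, -0.08, 0], [0, 0, 0]]
    - [[0, -0.08, 0], [0, 0, 0]]
    - [[0, -0.08, 0], [0, 0, 0]]

```text
time_s: 4.15
position: [0.6307, 0.0271, 0.0509]
tool_rot: [[-0.946, 0.323, 0.001], [0.323, 0.946, 0.0], [-0.0, 0.0, -1.0]]
ft_force: [-1.1, 0.9, 5.7]
grip_width: -0.0001
gripper_force: 3.0
```

Request:
move_arm:
  motion:
    - [[0, -0.08, 0], [0, 0, 0]]
    - [[0, -0.08, 0], [0, 0, 0]]
    - [[0, -0.08, 0], [0, 0, 0]]
    - [[0, -0.08, 0], [0, 0, 0]]
    - [[0, 0, 0], [0, 0, 0]]

```text
time_s: 4.65
position: [0.6254, 0.0116, 0.0506]
tool_rot: [[-0.946, 0.324, -0.0], [0.324, 0.946, -0.0], [0.0, -0.0, -1.0]]
ft_force: [-1.8, -0.5, 4.6]
grip_width: -0.0003
gripper_force: 2.3
```

```bash
python3 -c "
from m import *
st();d=get('side');tubes(d);lin(d)"
```

```text
t 4.65 tcp mat xy 18.2 71.8 z 50.6 F mat [-1.6 -1.1] 4.6 w -0.0003 Ry in mat 0.0004 Rz [-1.e-04 -2.e-04 -1.e+00]
capHue 10.0 x -36.5 72.1 mid 17.8 y 81.1 slope deg -0.2 zc 18.7 stripe (np.float64(16.4), np.float64(66.9), np.float64(26.9))
capHue 69.0 x -59.4 48.5 mid -5.5 y -97.5 slope deg 2.3 zc 18.7 stripe (np.float64(0.1), np.float64(-99.3), np.float64(32.9))
line y0 1.0 deg -0.27 x [-83.2  65.3]
```

Tube moved 16.5 mm for a 32 mm stroke, so it is rolling without slip. Next stroke adds a slight axial drift to see whether the tube follows it lengthwise.

Request:
move_arm:
  motion:
    - [[0, 0, -0.2], [0, 0, 0]]
    - [[0, 0.38, 0], [0, 0, 0]]
    - [[0, 0, 0.16], [0, 0, 0]]
    - [[0, 0, 0.03], [0, 0, 0]]
    - [[0, 0, 0.01], [0, 0, 0]]
    - [[0, 0, 0], [0, 0, 0]]

```text
time_s: 5.3
position: [0.6313, 0.0298, 0.0505]
tool_rot: [[-0.946, 0.324, -0.001], [0.324, 0.946, 0.0], [0.001, -0.0, -1.0]]
ft_force: [-1.6, 1.2, 2.3]
grip_width: -0.0002
gripper_force: 0.9
```

Request:
move_arm:
  motion:
    - [[0.008, -0.08, 0], [0, 0, 0]]
    - [[0.008, -0.08, 0], [0, 0, 0]]
    - [[0.008, -0.08, 0], [0, 0, 0]]
    - [[0.008, -0.08, 0], [0, 0, 0]]
    - [[0.008, -0.08, 0], [0, 0, 0]]
    - [[0, 0, 0], [0, 0, 0]]

```text
time_s: 5.9
position: [0.6239, 0.011, 0.051]
tool_rot: [[-0.946, 0.324, 0.002], [0.324, 0.946, -0.001], [-0.002, 0.0, -1.0]]
ft_force: [4.4, -1.7, 4.9]
grip_width: 0.0
gripper_force: 2.6
```

```bash
python3 -c "
from m import *
st();d=get('side');tubes(d)"
```

```text
t 5.9 tcp mat xy 16.9 70.7 z 51.0 F mat [ 4.7 -0.1] 4.9 w 0.0 Ry in mat 0.0007 Rz [ 2.e-03 -6.e-04 -1.e+00]
capHue 10.0 x -36.5 71.5 mid 17.5 y 71.1 slope deg -0.2 zc 18.8 stripe (np.float64(16.3), np.float64(57.0), np.float64(17.8))
capHue 69.0 x -59.3 48.5 mid -5.4 y -97.6 slope deg 2.4 zc 18.7 stripe (np.float64(-1.5), np.float64(-98.9), np.float64(32.9))
```

Axial drift only loads up friction, so making it follow would mean sliding. I'll drop that and roll straight, undoing the drift.

Request:
move_arm:
  motion:
    - [[-0.01, -0.08, 0], [0, 0, 0]]
    - [[-0.01, -0.08, 0], [0, 0, 0]]
    - [[-0.01, -0.08, 0], [0, 0, 0]]
    - [[-0.01, -0.08, 0], [0, 0, 0]]
    - [[0, -0.08, 0], [0, 0, 0]]
    - [[0, 0, 0], [0, 0, 0]]

```text
time_s: 6.55
position: [0.6177, -0.0078, 0.0504]
tool_rot: [[-0.946, 0.324, -0.003], [0.324, 0.946, 0.001], [0.003, -0.0, -1.0]]
ft_force: [-2.2, -0.8, 6.6]
grip_width: 0.0001
gripper_force: 3.4
```

Request:
move_arm:
  motion:
    - [[0, 0, -0.2], [0, 0, 0]]
    - [[0, 0.42, 0], [0, 0, 0]]
    - [[0, 0, 0.16], [0, 0, 0]]
    - [[0, 0, 0.03], [0, 0, 0]]
    - [[0, 0, 0.01], [0, 0, 0]]
    - [[0, 0, 0], [0, 0, 0]]

```text
time_s: 7.15
position: [0.6252, 0.0117, 0.0503]
tool_rot: [[-0.946, 0.324, -0.001], [0.324, 0.946, 0.0], [0.001, -0.0, -1.0]]
ft_force: [-0.1, 0.6, 0.0]
grip_width: 0.0001
gripper_force: 0.0
```

```bash
python3 -c "
from m import *
st();d=get('side');tubes(d)"
```

```text
t 7.15 tcp mat xy 17.9 71.8 z 50.3 F mat [-0.3  0.5] 0.0 w 0.0001 Ry in mat 0.0004 Rz [-9.e-04  0.e+00 -1.e+00]
capHue 9.0 x -35.6 71.6 mid 18.0 y 60.7 slope deg -0.4 zc 18.8 stripe (np.float64(18.6), np.float64(59.9), np.float64(45.4))
capHue 69.0 x -59.4 48.5 mid -5.5 y -97.6 slope deg 2.4 zc 18.6 stripe (np.float64(-1.6), np.float64(-99.6), np.float64(33.3))
```

Request:
move_arm:
  motion:
    - [[0, -0.03, 0.008], [0, 0, 0]]
    - [[0, -0.02, 0], [0, 0, 0]]
    - [[0, 0, 0], [0, 0, 0]]

```text
time_s: 7.5
position: [0.6248, 0.0095, 0.0504]
tool_rot: [[-0.946, 0.324, 0.0], [0.324, 0.946, -0.0], [-0.0, 0.0, -1.0]]
ft_force: [-1.1, 0.5, 3.4]
grip_width: -0.0
gripper_force: 1.3
```

Request:
move_arm:
  motion:
    - [[0, -0.08, 0.002], [0, 0, 0]]
    - [[0, -0.08, 0.002], [0, 0, 0]]
    - [[0, -0.08, 0], [0, 0, 0]]
    - [[0, -0.08, 0], [0, 0, 0]]
    - [[0, -0.08, 0], [0, 0, 0]]
    - [[0, -0.08, 0], [0, 0, 0]]
    - [[0, -0.08, 0], [0, 0, 0]]
    - [[0, -0.08, 0], [0, 0, 0]]
    - [[0, -0.08, 0], [0, 0, 0]]
    - [[0, 0, 0], [0, 0, 0]]

```text
time_s: 8.5
position: [0.613, -0.025, 0.0507]
tool_rot: [[-0.946, 0.324, 0.0], [0.324, 0.946, -0.0], [-0.001, -0.0, -1.0]]
ft_force: [-2.0, -0.0, 7.7]
grip_width: -0.0004
gripper_force: 4.0
```

```bash
python3 -c "
from m import *
st();d=get('side');tubes(d)"
```

```text
t 8.5 tcp mat xy 18.2 33.2 z 50.7 F mat [-1.8 -0.7] 7.7 w -0.0004 Ry in mat 0.0003 Rz [ 5.e-04 -4.e-04 -1.e+00]
capHue 10.0 x -36.9 71.6 mid 17.3 y 41.2 slope deg -0.7 zc 18.9 stripe (np.float64(20.3), np.float64(21.1), np.float64(44.0))
capHue 68.0 x -59.4 48.4 mid -5.5 y -97.6 slope deg 2.4 zc 18.6 stripe (np.float64(-2.8), np.float64(-99.4), np.float64(32.9))
```

Request:
move_arm:
  motion:
    - [[0, 0, -0.2], [0, 0, 0]]
    - [[0, 0.36, 0], [0, 0, 0]]
    - [[0, 0, 0.16], [0, 0, 0]]
    - [[0, 0, 0.03], [0, 0, 0]]
    - [[0, 0, 0.01], [0, 0, 0]]
    - [[0, 0, 0], [0, 0, 0]]

```text
time_s: 9.15
position: [0.6187, -0.007, 0.0499]
tool_rot: [[-0.946, 0.323, -0.001], [0.323, 0.946, 0.0], [0.001, 0.0, -1.0]]
ft_force: [-1.2, 1.4, 4.8]
grip_width: 0.0
gripper_force: 2.5
```

Request:
move_arm:
  motion:
    - [[0, -0.08, 0], [0, 0, 0]]
    - [[0, -0.08, 0], [0, 0, 0]]
    - [[0, -0.08, 0], [0, 0, 0]]
    - [[0, -0.08, 0], [0, 0, 0]]
    - [[0, -0.08, 0], [0, 0, 0]]
    - [[0, -0.08, 0], [0, 0, 0]]
    - [[0, -0.08, 0], [0, 0, 0]]
    - [[0, -0.08, 0], [0, 0, 0]]
    - [[0, -0.08, 0], [0, 0, 0]]
    - [[0, -0.08, 0], [0, 0, 0]]
    - [[0, 0, 0], [0, 0, 0]]

```text
time_s: 10.25
position: [0.6055, -0.0456, 0.0504]
tool_rot: [[-0.946, 0.324, -0.001], [0.324, 0.946, -0.0], [0.001, -0.0, -1.0]]
ft_force: [-3.7, 0.4, 10.7]
grip_width: 0.0002
gripper_force: 5.2
```

```bash
python3 -c "
from m import *
st();d=get('side');tubes(d)"
```

```text
t 10.25 tcp mat xy 17.8 11.2 z 50.4 F mat [-3.6 -0.9] 10.7 w 0.0002 Ry in mat 0.0002 Rz [-8.e-04 -2.e-04 -1.e+00]
capHue 10.0 x -36.0 71.5 mid 17.8 y 20.3 slope deg -0.4 zc 18.6 stripe (np.float64(20.5), np.float64(-0.8), np.float64(43.7))
capHue 68.0 x -59.3 48.4 mid -5.5 y -99.2 slope deg 79.1 zc 18.0 stripe (np.float64(-2.7), np.float64(-99.3), np.float64(33.4))
```

Request:
move_arm:
  motion:
    - [[0, 0, -0.2], [0, 0, 0]]
    - [[0, 0.38, 0], [0, 0, 0]]
    - [[0, 0, 0.16], [0, 0, 0]]
    - [[0, 0, 0.03], [0, 0, 0]]
    - [[0, 0, 0.006], [0, 0, 0]]
    - [[0, 0, 0], [0, 0, 0]]

```text
time_s: 10.9
position: [0.6118, -0.0275, 0.0501]
tool_rot: [[-0.946, 0.324, -0.001], [0.324, 0.946, 0.0], [0.001, 0.0, -1.0]]
ft_force: [-1.7, 1.6, 5.3]
grip_width: 0.0001
gripper_force: 2.4
```

Request:
move_arm:
  motion:
    - [[0, -0.08, 0], [0, 0, 0]]
    - [[0, -0.08, 0], [0, 0, 0]]
    - [[0, -0.08, 0], [0, 0, 0]]
    - [[0, -0.08, 0], [0, 0, 0]]
    - [[0, -0.08, 0], [0, 0, 0]]
    - [[0, -0.08, 0], [0, 0, 0]]
    - [[0, -0.08, 0], [0, 0, 0]]
    - [[0, -0.08, 0], [0, 0, 0]]
    - [[0, -0.04, 0], [0, 0, 0]]
    - [[0, 0, 0], [0, 0, 0]]

```text
time_s: 11.9
position: [0.6006, -0.0602, 0.0508]
tool_rot: [[-0.946, 0.324, -0.001], [0.324, 0.946, -0.0], [0.0, -0.0, -1.0]]
ft_force: [-3.9, 0.3, 9.8]
grip_width: -0.0002
gripper_force: 5.2
```

```bash
python3 -c "
from m import *
st();d=get('side');tubes(d)"
```

```text
t 11.9 tcp mat xy 17.9 -4.1 z 50.8 F mat [-3.8 -1. ] 9.8 w -0.0002 Ry in mat 0.0005 Rz [-5.e-04 -2.e-04 -1.e+00]
capHue 10.0 x -36.2 71.6 mid 17.7 y 2.6 slope deg -0.3 zc 18.8 stripe (np.float64(19.8), np.float64(-2.2), np.float64(35.8))
capHue 68.0 x -59.3 48.3 mid -5.5 y -97.6 slope deg 2.6 zc 18.6 stripe (np.float64(-1.6), np.float64(-99.3), np.float64(33.5))
```

Request:
move_arm:
  motion:
    - [[0, -0.026, 0], [0, 0, 0]]
    - [[0, -0.026, 0], [0, 0, 0]]
    - [[0, 0, 0], [0, 0, 0]]
    - [[0, 0, 0], [0, 0, 0]]
    - [[0, 0, -0.02], [0, 0, 0]]
    - [[0, 0, -0.1], [0, 0, 0]]
    - [[0, 0, -0.5], [0, 0, 0]]
    - [[0, 0, -0.6], [0, 0, 0]]
    - [[-0.4, 0.4, -0.6], [0, 0, 0]]
    - [[-0.4, 0.8, -0.6], [0, 0, 0]]
    - [[-0.4, 0.8, 0], [0, 0, 0]]
    - [[-0.4, 0.8, 0], [0, 0, 0]]
    - [[0, 0.8, 0], [0, 0, 0]]
    - [[0, 0.8, 0], [0, 0, 0]]
    - [[0, 0.8, 0], [0, 0, 0]]
    - [[0, 0, 0], [0, 0, 0]]

```text
time_s: 13.55
position: [0.7579, 0.1611, 0.1675]
tool_rot: [[-0.948, 0.319, -0.001], [0.319, 0.948, 0.001], [0.001, 0.001, -1.0]]
ft_force: [-0.3, 0.1, -0.7]
grip_width: -0.0
gripper_force: 0.0
```

```bash
python3 -c "
from m import *
st()
for n in('side','top'):
  d=get(n);tubes(d);lin(d)
  P=pts(d);z=P[...,2];q=(P[...,:2]-C)*1000;M=(z>.06)&(z<.09)&(d['depth']>0)&(abs(q@X)<120)&(abs(q@Y-220)<100);print('box',np.percentile(q[M]@X,[2,98]),np.percentile(q[M]@Y,[2,98])) if M.sum() else None
cv2.imwrite('pics/t2.png',cv2.resize(d['frame'][130:290,220:490,::-1],None,fx=2.9,fy=2.9,interpolation=cv2.INTER_CUBIC))"
```

```text
t 13.55 tcp mat xy 95.1 256.1 z 167.5 F mat [-0.3 -0. ] -0.7 w -0.0 Ry in mat -0.0053 Rz [-0.0012  0.001  -1.    ]
capHue 10.0 x -36.8 71.2 mid 17.2 y 1.4 slope deg -0.3 zc 18.6 stripe (np.float64(3.8), np.float64(-1.2), np.float64(33.6))
capHue 68.0 x -59.2 48.4 mid -5.4 y -97.6 slope deg 2.4 zc 18.7 stripe (np.float64(-0.0), np.float64(-100.0), np.float64(33.3))
line y0 0.8 deg -0.41 x [-84.  -40.8]
box [-48.99459166  61.268765  ] [209.17619632 285.15810613]
capHue 12.0 x -36.6 72.5 mid 18.0 y -1.0 slope deg -0.2 zc 19.3 stripe (np.float64(5.9), np.float64(-2.2), np.float64(35.1))
capHue 68.0 x -59.5 49.1 mid -5.2 y -100.0 slope deg 2.6 zc 19.4 stripe (np.float64(-14.1), np.float64(-99.4), np.float64(34.4))
line y0 0.1 deg -0.07 x [-85.3  82.4]
box [21.7429706  63.94860406] [207.81449308 223.94838551]
```

View pics/t2.png

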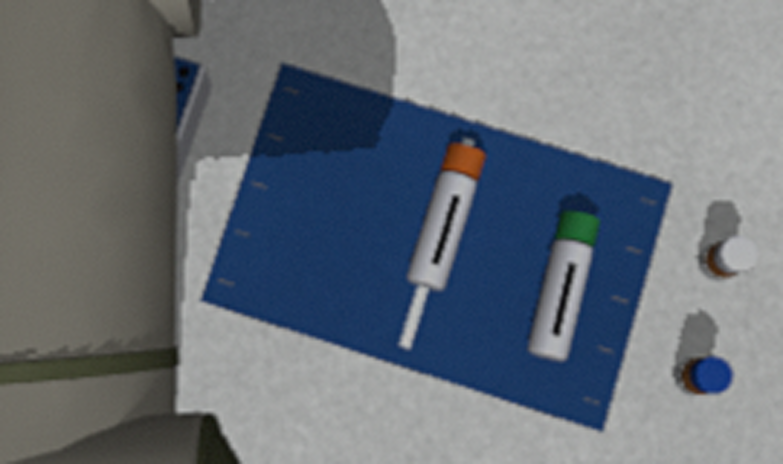

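The top view shows the orange tube at (447,215) lying over the white line with its stripe up again after one full turn. The green tube, vials and box have not moved. It lies within about 1 mm of the line sideways and parallel to it, and the hand is clear.

```bash
python3 -c "
from rig import env
print(env.close_job())"
```

```text
the job is handed in; nothing more can be done
None
```

The orange-capped tube was rolled about 96 mm, one full turn, and lies parallel to the white line within about 1 mm sideways; it still sits about 18 mm off the line's middle lengthwise, as at the start, because correcting that would have meant sliding it. The hand is clear, the green tube and the box measured unmoved, the vials looked unmoved in the final picture, and the job is handed in.

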